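# Tighten the lock ring of a decorating turntable with a pin spanner

### The arm

A 6-joint arm with a two-finger parallel gripper is mounted at the origin on the work surface. World frame = base frame: x ahead of the robot, y to its left, z up, the work surface at z = 0. Lengths are in mm, angles in rad, forces in N, time in s.
With the tool pointing down it reaches from about 350 to 975 mm from the base axis. Payload 7.1 kg.
Tool frame: the origin (TCP) lies at the very end of the fingers, on their centre line; the grasp point (between the pads) lies 19 mm behind it; z points along the fingers, x is the direction in which the jaws open and shut, and the axes are right-handed (so a half turn about z gives the same grasp; the last joint's range is limited). The gripper opens to 88 mm and grips with 3 to 60 N. Pads are 20 mm wide; open, the fingers measure 115 mm over their backs; the gripper's body (75 mm by 178 mm) begins 61 mm behind the grasp point.
Start: joints at [1.122, 0.423, 1.63, -0, 1.089, -0.019], TCP at [260.398, 568.153, 222.675] pointing down, gripper open.
Joint ranges: [-3, 3], [-0.9, 2.11], [0.09, 2.58], [-1.31, 4.45], [0.11, 2.69], [-2.54, 2.54]. Speed limits (rad/s): [2.39, 2.39, 3.01, 3.14, 3.14, 3.14].

### API

Orientations are given as a rotation vector (axis times angle).
In Python, from workcell import ctrl gives the robot as it stands. The module is installed in compiled form; this text tells all that it offers.
- The arm moves only by the tool move_arm, never from a script. Its argument "motion" is a list of rows, each a list of 2 entries, a list of its own where there are three numbers: the shift along the tool's x, y, z normalised to -1 to 1, where 1 is 150 mm, then the turn, a rotation vector about the tool's x, y, z normalised to -1 to 1, where 1 is 60 degrees. In form: [[[x, y, z], [rx, ry, rz]], ...]. A call has exactly 5 rows; each row is the pose to reach, as a shift and turn from the pose commanded when the call began, along the tool's axes at that moment; what a row does not reach only later rows make up. A row lasts 1/8 s, in which the tool goes at most 62.5 mm and 10.7 degrees, less where a joint would pass 70% of its speed; a pose out of reach is approached as far as the arm can. A call with a number of a shift or a turn outside -1 to 1 is refused whole. A call with a gripper value outside its range is refused whole. "gripper" is the opening, from 0 (shut) to 1 (fully open), set as the call begins (left out, the last holds). The fingers move at their own pace and stop on an object; the grip force is fixed at half the most. Time passes only in rows, so rows that repeat a pose let the fingers close, or fill a call up. It gives the time, the measured TCP pose, the force and the opening at its end, in the units of the state.
- ctrl.get_obs(): the state, without advancing time (a new reading comes with each control period).
- ctrl.get_image(name): name is "scene" or "top"; returns a dict with "pixels" (480x640x3 uint8, red, green, blue), "camera_matrix" (3x3 intrinsics, pixels), "R" (3x3) and "t" (3): a world point X has camera coordinates R X + t. Camera axes: x right, y down, z forward; pixel columns grow to the right and rows downward; lengths in mm; the calibration is good to about 2 mm. A picture is of the moment at which its call begins. There is no depth.
- ctrl.close_job(): hands the job in, once; it reports no verdict.
Trained networks look in the newest picture that a camera, given by its name, has taken for a name from the list of things; names that differ only in an ending like _2 or _b are one class to them, and where a whole thing is asked for, a point or a joint stands for the part that bears it (a point fixed in the world has none). Each returns a list of dicts, best first, with "p" (0 to 1); they miss things now and then, are a little off and sometimes report something else, mostly with a low value. They report only what shows in the picture. A call takes as long as a camera call. They do not tell look-alikes from the thing itself.
- ctrl.boxes_of(camera, name): "location" ([x, y, z] in mm, in world coordinates, good to about 4 mm: the middle of the surface that is visible of it).
- ctrl.regions_of(camera, name): "mask" (480x640 bool, what is visible of it).
- ctrl.pinpoint(camera, name): "location" ([x, y, z] in mm, in world coordinates, good to about 4 mm: a listed point, or the origin of a listed thing).
The state is a dict: "t": time; "qpos": joint angles; "qvel": joint speeds; "joint_torque": joint torques, N m; "ee_pos": TCP position; "orientation": TCP orientation; "ft_force": force on the tool from outside, world axes, zero at the start; "moment": the same for the moment, N m; "width": finger opening in mm.
Only numpy, scipy, OpenCV 4.12 (cv2) and the standard library are available. Lean on these libraries where they do the work, as an engineer would, in place of code of your own. Each camera call takes 0.05 s, during which the arm holds its last target.

### The job

Tighten the brass lock ring of the decorating turntable with the pin spanner: push both pins fully down into the ring's two holes before you turn it, then turn the ring clockwise (seen from above) with the spanner until its white pointer stands inside the green patch. Then lift the spanner off and stand it on the bench, level on its two pins and its foot, let go, and do not push the brush jar, the paint tin or the painted panel about.

Things in the scene. Friction and masses are not known exactly. Their poses are not given: they have to be found in the camera images.
- turntable: Blue round turntable, fixed to the bench (it does not turn): wheel head 220 mm across, its top 70 mm above the bench, on a dark steel foot. Origin: on its vertical axis at bench level; z up. The brass lock ring sits in the middle of the wheel head, on the same axis.
- hole_a (a point): Centre of the mouth of one pin hole of the brass lock ring (88 mm in diameter, 25 mm high), level with the ring's flat top, 95 mm above the bench. Both holes are 13 mm wide, 18 mm deep, 50 mm apart, each 25 mm from the turntable's axis. The third, 21 mm hole in the ring's middle is only the spindle's opening. Turns with the ring.
- hole_b (a point): The other pin hole of the lock ring, opposite hole_a, alike in size. Either pin may go in either hole.
- lock_ring (a joint): Lock ring's angle in rad, growing clockwise from above; stops at 0 and 1.9; starts between 0.3 and 0.8. At 1.4 the white pointer (4 mm line at the ring's rim, 45 degrees clockwise of hole_a, with a tab to 54 mm from the axis) is at the middle of the green patch, which covers 1.28 to 1.52. Turns stiffly (0.3 N m friction), stays where left, never rises.
- mark (a point): Middle of the green patch painted on the wheel head, 70 mm from the turntable's axis. The patch spans 0.24 rad (7 degrees either side) and runs from 49 to 92 mm from the axis.
- spanner: Steel pin spanner, red grip, about 0.25 kg, 140 mm long. Stands level on two pins and a foot. Origin midway between the pin tips, at their level; z up, x from handle to head, y along the pins' line. Cross bar 24 (x) by 68 mm (y), z = 14 to 22 mm; its underside rests on the ring when the pins are fully in. Handle 14 mm wide, same z, to x = -118 mm. Mass centre at x = -13 mm.
- grip (a point): Good point to grip, 49 mm above the pin tips on the spanner's z axis, inside the upright red grip block, which is 44 mm along x, 18 mm along y and fills z = 22 to 63 mm of the spanner. Pinch it across y from above. The red foot at the handle's end is 16 mm in diameter, at x = -110 mm, z = 0 to 24 mm.
- pin_a (a point): Tip of the spanner's pin at y = +25 mm. Pins are 8 mm in diameter with tapered tips and 14 mm long, pointing down.
- pin_b (a point): Tip of the spanner's pin at y = -25 mm.
- brush_jar: Bystander: glass jar 72 mm in diameter, 85 mm high, with three brushes up to 170 mm above the bench. Origin: centre of its underside.
- paint_tin: Bystander: closed blue paint tin 72 mm in diameter, 85 mm high. Origin: centre of its underside.
- painted_panel: Bystander: flat wooden panel 80 by 114 by 14 mm, painted with triangles, lying on the bench. Origin: centre of its underside.
Not all that is in view belongs to the job. What is shaped like the spanner but blue is not meant.

How it is judged (in metres and radians):
On the way, in this order (a step that is already met when the one before it is completed fails the run):
1. both pins are at least 10 mm down in the two holes, and the ring has not yet been turned (its holes are within 5 mm of where they started) (((horizontal distance between pin_a and hole_a below 0.006 m and horizontal distance between pin_b and hole_b below 0.006 m and z of each of pin_a, pin_b in the frame of hole_a below -0.01 m) or (horizontal distance between pin_a and hole_b below 0.006 m and horizontal distance between pin_b and hole_a below 0.006 m and z of each of pin_a, pin_b in the frame of hole_a below -0.01 m)) and distance of hole_a from where it was at the start of the episode below 0.005 m), for 0.2 s.
2. with both pins still at least 6 mm down in the holes, the white pointer stands inside the green patch (ring between 1.28 and 1.52 rad) (((horizontal distance between pin_a and hole_a below 0.006 m and horizontal distance between pin_b and hole_b below 0.006 m and z of each of pin_a, pin_b in the frame of hole_a below -0.006 m) or (horizontal distance between pin_a and hole_b below 0.006 m and horizontal distance between pin_b and hole_a below 0.006 m and z of each of pin_a, pin_b in the frame of hole_a below -0.006 m)) and value of joint lock_ring between 1.28 and 1.52 rad), for 0.2 s.
At the end, for the whole second after the job is handed in: The white pointer stands inside the green patch (ring at 1.4 rad, give or take 0.12) and the ring is still; the spanner stands at rest on the bench on its pins and foot (pin tips within 6 mm of the bench, level within 0.1 rad), released (value of joint lock_ring between 1.28 and 1.52 rad and height (world z) of spanner below 0.006 m and angle between spanner's own z axis and vertical below 0.1 rad and linear speed of spanner below 0.02 m/s and velocity of joint lock_ring between -0.05 and 0.05 rad/s); the robot touches nothing.
It fails at once if the brush jar is pushed more than 25 mm or tipped over (distance of brush_jar from where it was at the start of the episode above 0.025 m or angle between brush_jar's own z axis and vertical above 0.4 rad).
It fails at once if the paint tin is pushed more than 25 mm or tipped over (distance of paint_tin from where it was at the start of the episode above 0.025 m or angle between paint_tin's own z axis and vertical above 0.4 rad).
It fails at once if the painted panel is pushed more than 25 mm or tipped over (distance of painted_panel from where it was at the start of the episode above 0.025 m or angle between painted_panel's own z axis and vertical above 0.4 rad).
It also fails if it takes over 58 s, if anything falls off the work surface, if the arm or the gripper's body presses on something with over 40 N, if the wrist force passes 120 N, or if a joint passes its speed limit or range.

## Working session

There is one attempt and no reset: what is moved stays moved. The work goes in short steps, Python scripts to look and compute and a tool call to move; the robot and the scene stay as the last step left them, time stands still between calls to the robot, and variables do not carry over. Pictures are saved under pics/ and viewed, and the job is handed in when it is done.

Besides the shell and the picture viewer there is one more tool, called after "Call:" as name([rows], argument=value, ...), one row to a line, values as JSON. move_arm: Moves the arm, as the interface text tells. Its arguments: {"type":"object","properties":{"motion":{"type":"array","items":{"type":"array"}},"gripper":{"type":"number"}},"required":["motion"]}

```bash
mkdir -p pics
cat > h.py <<'E'
import numpy as np, cv2
from workcell import ctrl
def snap(cam,name):
    im=ctrl.get_image(cam); cv2.imwrite('pics/'+name+'.png',im['pixels'][:,:,::-1]); 
    np.savez('pics/'+name+'.npz',**im); return im
def proj(im,X):
    c=im['R']@np.array(X,float)+im['t']; p=im['camera_matrix']@c; return p[:2]/p[2]
def unproj(im,uv,z):
    K=im['camera_matrix'];d=im['R'].T@np.linalg.inv(K)@np.array([uv[0],uv[1],1.]);o=-im['R'].T@im['t']
    return o+d*(z-o[2])/d[2]
def L(n): return dict(np.load('pics/'+n+'.npz'))
E
python3 - <<'E'
from h import *
for c in('scene','top'):
    im=snap(c,c+'0'); print(c,-im['R'].T@im['t'],im['R'].tolist(),im['camera_matrix'][0])
    for n in('turntable','hole_a','mark','spanner','grip','pin_a','brush_jar','paint_tin','painted_panel'):
        print(n,[(np.round(d['location']),round(d['p'],2)) for d in ctrl.pinpoint(c,n)])
print(ctrl.get_obs())
E
```

```text
scene [1349.49545538  257.50999947 1064.77343775] [[-0.31310239204169105, 0.9497138300282574, -0.0032454816021361722], [0.7148353413150275, 0.23341481176817455, -0.6591873485241173], [-0.6252817979957512, -0.20871312057531563, -0.7519717457424276]] [563.9105672    0.         320.50678668]
turntable [(array([ 524., -132.,   -2.]), 0.86)]
hole_a [(array([ 537., -107.,   94.]), 0.98), (array([449., 410.,   2.]), 0.69), (array([ 511., -153.,   96.]), 0.64)]
mark [(array([ 579., -177.,   71.]), 0.83)]
spanner [(array([635., 369.,  -2.]), 0.89), (array([313., 155.,  -3.]), 0.77), (array([548., 177.,   0.]), 0.65), (array([750., 171.,  -2.]), 0.58), (array([697.,  -7.,  -1.]), 0.31)]
grip [(array([547., 178.,  48.]), 0.92), (array([312., 155.,  48.]), 0.82), (array([748., 175.,  48.]), 0.72), (array([562., 204.,   1.]), 0.25)]
pin_a [(array([536., 157.,   4.]), 0.97), (array([333., 158.,  -3.]), 0.96), (array([747., 197.,   4.]), 0.9), (array([749., 152.,  -1.]), 0.76), (array([617., 386.,   2.]), 0.75), (array([657., 353.,   2.]), 0.69), (array([558., 203.,   2.]), 0.64)]
brush_jar [(array
[... 1309 characters left out ...]
ainted_panel [(array([701.,  -6.,  -1.]), 0.94)]
{'t': 1.0, 'qpos': array([ 1.12200662e+00,  4.23127906e-01,  1.62986456e+00, -3.50646046e-05,
        1.08860293e+00, -1.89771999e-02]), 'qvel': array([ 0.00042555, -0.00130178,  0.00095829, -0.0012401 ,  0.00055798,
        0.00082222]), 'joint_torque': array([-1.19315999e-03, -5.44597292e+01, -2.74040169e+01,  6.45021186e-02,
        1.68966316e-02,  1.31236206e-05]), 'ee_pos': array([260.41082568, 568.16649998, 222.67157438]), 'orientation': array([2.64403838e+00, 1.69661137e+00, 2.18917387e-05]), 'ft_force': array([-0.51924742,  0.22133584,  0.22753322]), 'moment': array([-0.02812842, -0.05524105,  0.01263791]), 'width': 87.95976802092088}
```

View pics/scene0.png

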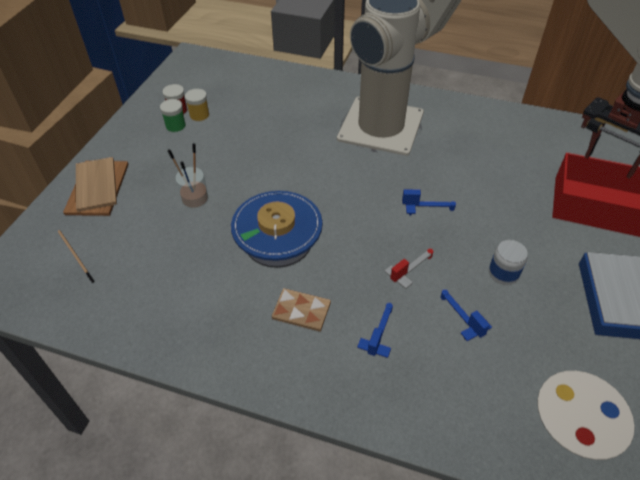

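View pics/top0.png

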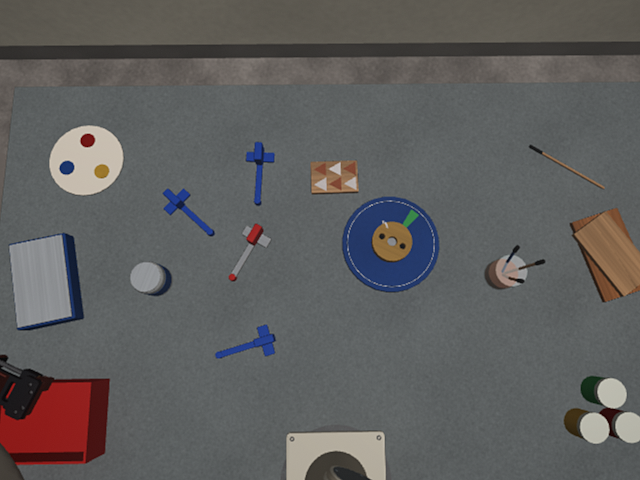

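Four spanner shapes show. In the scene picture they are at (405,268) steel/red, (420,202) blue, (378,335) blue and (468,315) blue. In the top picture they are at (250,245), (250,343), (258,170) and (185,208). Only the first has the red grip and steel body, so that one is meant. I'll confirm it in enlarged crops.

Run:
```python
from h import *
a=cv2.imread('pics/scene0.png');b=cv2.imread('pics/top0.png')
r=lambda x:cv2.resize(x,(400,300),interpolation=cv2.INTER_CUBIC)
out=np.vstack([np.hstack([r(a[235:295,370:450]),r(b[215:290,210:310][:75])]),np.hstack([r(a[185:260,225:325]),r(b[192:297,322:462])])])
cv2.imwrite('pics/crop0.png',out)
```

```text
(no output)
```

View pics/crop0.png

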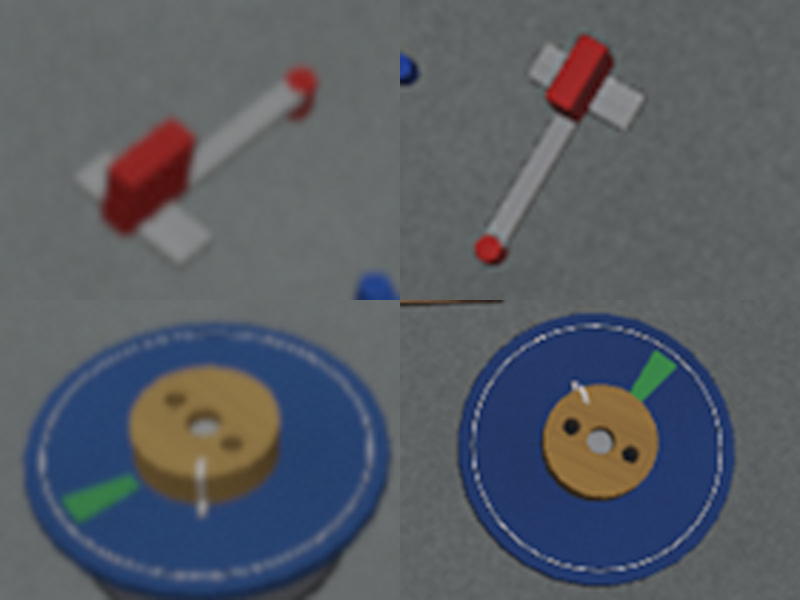

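The crops confirm it: the steel body with red grip at top (252,240) / scene (405,268). The ring's pin holes sit either side of the bore, and the pointer stands counter-clockwise of the green patch. Next I'll measure precisely.

```bash
cat >> h.py <<'E'
from scipy.optimize import minimize
S=4
def box(x0,x1,y0,y1,z0,z1): return np.array([[x,y,z] for x in(x0,x1) for y in(y0,y1) for z in(z0,z1)],float)
def cyl(cx,cy,r,z0,z1):
    a=np.linspace(0,2*np.pi,24,endpoint=False); return np.array([[cx+r*np.cos(t),cy+r*np.sin(t),z] for t in a for z in(z0,z1)])
RED=[box(-22,22,-9,9,22,63),cyl(-110,0,8,0,24)]
STEEL=[box(-12,12,-34,34,14,22),box(-118,-12,-7,7,14,22)]
def soft(im,parts,pose,roi):
    x,y,z,a=pose; R=np.array([[np.cos(a),-np.sin(a),0],[np.sin(a),np.cos(a),0],[0,0,1]])
    u0,v0,u1,v1=roi; m=np.zeros(((v1-v0)*S,(u1-u0)*S),np.uint8)
    for P in parts:
        X=P@R.T+[x,y,z]; c=X@im['R'].T+im['t']; p=c@im['camera_matrix'].T; p=p[:,:2]/p[:,2:]
        h=cv2.convexHull(((p+0.5-[u0,v0])*S*16-8).astype(np.float32)).round().astype(np.int32)
        cv2.fillConvexPoly(m,h,255,shift=4)
    return cv2.resize(m,(u1-u0,v1-v0),interpolation=cv2.INTER_AREA)/255.
def redmask(im):
    p=im['pixels'].astype(float); return np.clip((p[:,:,0]-np.maximum(p[:,:,1],p[:,:,2])-30)/60,0,1)
def fitsp(ims,guess,z,half=45,free=(1,1,0,1)):
    data=[]
    for im in ims:
        c=proj(im,[guess[0],guess[1],z+20]).astype(int); roi=(max(0,c[0]-half),max(0,c[1]-half),min(640,c[0]+half),min(480,c[1]+half))
        data.append((im,roi,redmask(im)[roi[1]:roi[3],roi[0]:roi[2]]))
    def cost(q):
        return sum(((soft(im,RED,(q[0],q[1],z,q[2]/50),roi)-m)**2).sum() for im,roi,m in data)
    best=None
    for d in(0,-4,4):
        r=minimize(cost,[guess[0]+d,guess[1]-d,guess[2]*50],method='Nelder-Mead',options=dict(initial_simplex=[[guess[0]+d,guess[1]-d,guess[2]*50],[guess[0]+d+8,guess[1]-d,guess[2]*50],[guess[0]+d,guess[1]-d+8,guess[2]*50],[guess[0]+d,guess[1]-d,guess[2]*50+8]]))
        if best is None or r.fun<best.fun: best=r
    return best.x*[1,1,1/50],best.fun,[m.sum() for _,_,m in data]
def holes(im,cx,cy):
    "dark blobs on ring top"
    g=im['pixels'].astype(float).sum(2); out=[]
    return g
E
python3 - <<'E'
from h import *
s=L('scene0');t=L('top0')
foot=unproj(t,(210+490/4,215+250/4),22); g=unproj(t,(210+580/4,215+78/4),60)
print(foot,g); yaw=np.arctan2(g[1]-foot[1],g[0]-foot[0]); print(yaw)
for ims in([s],[t],[s,t]): print(fitsp(ims,(548,180,yaw),0))
# holes
for n,im,seed in(('scene',s,[(225+175/4,185+100/4),(225+231/4,185+143/4)]),('top',t,[(322+571/2.857,192+127/2.857),(322+630/2.857,192+155/2.857)])):
    P=[]
    for u,v in seed:
        r=4; u0,v0=int(round(u))-r,int(round(v))-r
        w=im['pixels'][v0:v0+2*r+1,u0:u0+2*r+1].astype(float).sum(2); w=np.clip(np.median(w)*0.85-w,0,None)
        yy,xx=np.mgrid[v0:v0+2*r+1,u0:u0+2*r+1]; c=((xx*w).sum()/w.sum(),(yy*w).sum()/w.sum())
        X=unproj(im,c,95); P.append(X); print(n,np.round(c,2),X.round(1))
    d=P[0]-P[1]; print('mid',(P[0]+P[1])/2,'sep',np.linalg.norm(d),'ang',np.arctan2(d[1],d[0]))
    # ring wheel centre from blue mask
    p=im['pixels'].astype(float)
    o=proj(im,[520,-128,70]).astype(int)
    m=((p[:,:,2]-p[:,:,0]>40)).astype(np.uint8); k=np.zeros_like(m);k[o[1]-60:o[1]+60,o[0]-60:o[0]+60]=1;m*=k
    cs=max(cv2.findContours(m,0,1)[0],key=cv2.contourArea); q=np.array([unproj(im,c[0],70)[:2] for c in cv2.convexHull(cs)])
    A=np.c_[2*q,np.ones(len(q))];sol=np.linalg.lstsq(A,(q**2).sum(1),rcond=None)[0];print('wheel circ',sol[:2],np.sqrt(sol[2]+sol[:2]@sol[:2]))
E
```

```text
[4.51700022e+02 3.70505469e-01 2.20000000e+01] [545.15948583 -51.64129007  60.        ]
-0.5078330177368778
(array([ 5.48517873e+02,  1.81202654e+02, -4.85042620e-01]), np.float64(138.8694482891196), [np.float64(198.66666666666669)])
(array([ 5.51382381e+02,  1.79113880e+02, -5.41503760e-01]), np.float64(81.11437524029219), [np.float64(183.53333333333336)])
(array([ 5.51775771e+02,  1.79733981e+02, -5.16385161e-01]), np.float64(225.39530372933487), [np.float64(198.66666666666669), np.float64(183.53333333333336)])
scene [269.23 210.47] [ 513.5 -149.4   95. ]
scene [282.42 220.48] [ 533.9 -108.2   95. ]
mid [ 523.68699317 -128.83419138   95.        ] sep 45.961238644046006 ang -2.031455525514822
wheel circ [ 524.61706275 -128.87683794] 109.23248126630332
top [nan nan] [nan nan nan]
top [nan nan] [nan nan nan]
mid [nan nan nan] sep nan ang nan
wheel circ [ 522.75785718 -130.15272772] 108.51142329036678<stdin>:12: RuntimeWarning: invalid value encountered in scalar divide
```

Run:
```python
from h import *
s=L('scene0');t=L('top0')
foot=unproj(t,(232.5,277.5),24); g=unproj(t,(255,234.5),62)
yaw=np.arctan2(g[1]-foot[1],g[0]-foot[0]); print(foot,g,yaw)
for im,(u,v) in((s,(405,268)),(t,(252,240))):
    p=im['pixels'][v-35:v+40,u-40:u+45].astype(float); d=p[:,:,0]-np.maximum(p[:,:,1],p[:,:,2]); print(np.percentile(d,[50,90,95,98,100]))
im=t;P=[]
for u,v in [(322+171/2.857,192+127/2.857),(322+230/2.857,192+155/2.857)]:
        r=4; u0,v0=int(round(u))-r,int(round(v))-r
        w=im['pixels'][v0:v0+2*r+1,u0:u0+2*r+1].astype(float).sum(2); w=np.clip(np.median(w)*0.85-w,0,None)
        yy,xx=np.mgrid[v0:v0+2*r+1,u0:u0+2*r+1]; c=((xx*w).sum()/w.sum(),(yy*w).sum()/w.sum())
        X=unproj(im,c,95); P.append(X); print(np.round(c,2),X.round(1))
d=P[0]-P[1]; print('mid',(P[0]+P[1])/2,'sep',np.linalg.norm(d),'ang',np.arctan2(d[1],d[0]))
a=[]
for im,q in((s,(548.5,181.2,0,-.485)),(t,(551.4,179.1,0,-.54))):
    c=proj(im,[q[0],q[1],20]).astype(int);roi=(c[0]-40,c[1]-40,c[0]+40,c[1]+40)
    x=im['pixels'][roi[1]:roi[3],roi[0]:roi[2],::-1].copy();
    m=soft(im,RED,q,roi); y=(m*255).astype(np.uint8)
    y=cv2.resize(y,(400,400));x=cv2.resize(x,(400,400),interpolation=cv2.INTER_CUBIC)
    cv2.drawContours(x,cv2.findContours((y>127).astype(np.uint8),0,1)[0],-1,(0,255,255),1);a.append(x)
cv2.imwrite('pics/ov0.png',np.hstack(a))
```

```text
[454.11071335 231.53319473  24.        ] [547.14978901 175.72235011  62.        ] -0.5403199094676413
[ -5.    -3.    27.    70.52 105.  ]
[ -4.  -3.   0. 105. 128.]
[381.5  235.92] [ 534.2 -107.9   95. ]
[402.13 245.68] [ 511.8 -152.6   95. ]
mid [ 522.96046921 -130.2212841    95.        ] sep 50.01418534843571 ang 1.1067477451037533
```

View pics/ov0.png

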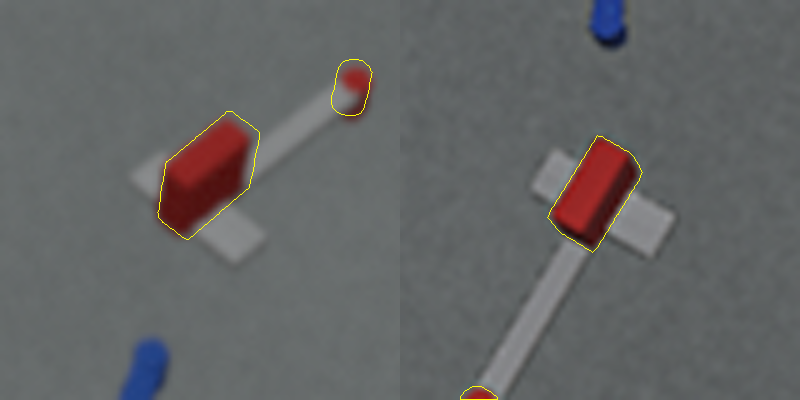

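```bash
sed -i 's#-30)/60,0,1)#-8)/28,0,1)#; s/half=45/half=58/' h.py
python3 - <<'E'
from h import *
s=L('scene0');t=L('top0')
fs=[fitsp(ims,(549,180,-.53),0) for ims in([s],[t],[s,t])]
for f in fs: print(f)
a=[]
for im,f in((s,fs[0]),(t,fs[1])):
    q=(f[0][0],f[0][1],0,f[0][2])
    c=proj(im,[q[0],q[1],20]).astype(int);roi=(c[0]-50,c[1]-50,c[0]+50,c[1]+50)
    x=cv2.resize(im['pixels'][roi[1]:roi[3],roi[0]:roi[2],::-1].copy(),(400,400),interpolation=cv2.INTER_CUBIC)
    for part,col in((RED,(0,255,255)),(STEEL,(0,255,0))):
        y=cv2.resize((soft(im,part,q,roi)*255).astype(np.uint8),(400,400))
        cv2.drawContours(x,cv2.findContours((y>127).astype(np.uint8),0,1)[0],-1,col,1)
    a.append(x)
cv2.imwrite('pics/ov1.png',np.hstack(a))
E
```

```text
(array([ 5.48991923e+02,  1.79237989e+02, -5.23084723e-01]), np.float64(41.10623661229198), [np.float64(332.2142857142857)])
(array([ 5.52262339e+02,  1.79590072e+02, -5.24924978e-01]), np.float64(36.1025279719731), [np.float64(284.67857142857144)])
(array([ 5.50992291e+02,  1.79697226e+02, -5.20891875e-01]), np.float64(92.42427729915495), [np.float64(332.2142857142857), np.float64(284.67857142857144)])
```

View pics/ov1.png

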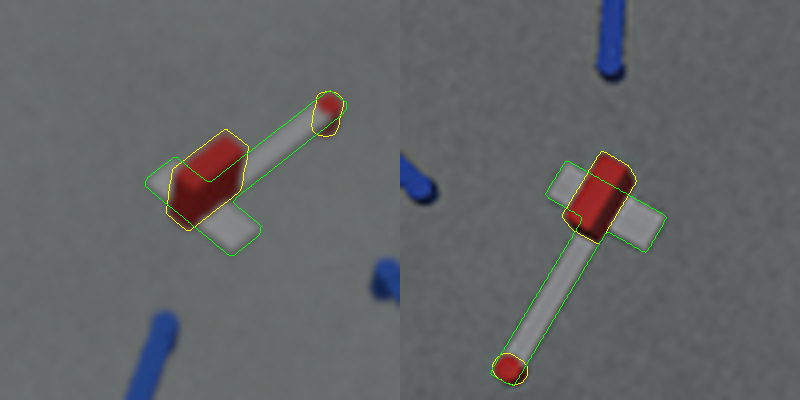

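```bash
cat >> h.py <<'E'
from scipy.spatial.transform import Rotation as Ro
def rel(target,n=1,obs=None):
    "target x,y,z,theta(tool x world angle), tool pointing down -> normalised shift/turn"
    o=obs or ctrl.get_obs(); R=Ro.from_rotvec(o['orientation']); th=target[3]
    Rt=Ro.from_matrix(np.array([[np.cos(th),np.sin(th),0],[np.sin(th),-np.cos(th),0],[0,0,-1.]]))
    d=R.inv().apply(np.array(target[:3])-o['ee_pos'])/150/n; r=np.degrees((R.inv()*Rt).as_rotvec())/60/n
    x=R.as_matrix()[:,0]
    print('t',o['t'],'ee',o['ee_pos'].round(1),'th',round(np.arctan2(x[1],x[0]),4),'w',round(o['width'],1),'F',o['ft_force'].round(1),'M',o['moment'].round(2),'q',o['qpos'].round(2)); print('shift',d.round(4),'turn',r.round(4))
E
python3 - <<'E'
from h import *
s=L('scene0');t=L('top0')
rel((550.5,179.5,150,1.047),3)
for im,c in((s,(523.9,-128.85)),(t,(522.9,-130.2))):
    p=im['pixels'].astype(float); m=np.clip(p[:,:,1]-np.maximum(p[:,:,0],p[:,:,2])-20,0,40)
    u,v=proj(im,[577,-173,70]).astype(int); k=np.zeros_like(m);k[v-20:v+20,u-20:u+20]=1;m*=k
    yy,xx=np.mgrid[:480,:640];X=unproj(im,((xx*m).sum()/m.sum(),(yy*m).sum()/m.sum()),70)
    print(X,np.arctan2(X[1]-c[1],X[0]-c[0]))
E
```

```text
t 1.0 ee [260.4 568.2 222.7] th 1.141 w 88.0 F [-0.5  0.2  0.2] M [-0.03 -0.06  0.01] q [ 1.12  0.42  1.63 -0.    1.09 -0.02]
shift [-0.5165  0.9459  0.1615] turn [0.     0.     0.0299]
[ 577.63032058 -176.8320368    70.        ] -0.7289431199236223
[ 580.09734463 -176.82768302   70.        ] -0.683945042120511
```

Call:
move_arm([
  [[-0.17, 0.32, 0], [0, 0, 0.03]],
  [[-0.34, 0.63, 0], [0, 0, 0.03]],
  [[-0.51, 0.94, 0.05], [0, 0, 0.03]],
  [[-0.51, 0.94, 0.08], [0, 0, 0.03]],
  [[-0.51, 0.94, 0.08], [0, 0, 0.03]],
], gripper=1)

```text
t: 1.62
ee_pos: [356.6, 440.1, 210.5]
orientation: [-2.671, -1.654, 0.0]
ft_force: [-0.1, 0.3, 0.1]
width: 87.7
```

Call:
move_arm([
  [[-0.17, 0.32, 0], [0, 0, 0.03]],
  [[-0.34, 0.63, 0.1], [0, 0, 0.03]],
  [[-0.51, 0.94, 0.2], [0, 0, 0.03]],
  [[-0.51, 0.94, 0.2], [0, 0, 0.03]],
  [[-0.51, 0.94, 0.2], [0, 0, 0.03]],
])

```text
t: 2.25
ee_pos: [448.7, 310.0, 180.9]
orientation: [-2.695, -1.613, -0.001]
ft_force: [-0.7, 0.5, -0.2]
width: 87.7
```

Run:
```python
from h import *
rel((550.5,179.5,120,1.047),1)
```

```text
t 2.25 ee [448.7 310.  180.9] th 1.0788 w 87.7 F [-0.7  0.5 -0.2] M [-0.    0.04 -0.01] q [ 0.58  0.36  1.84  0.    0.94 -0.5 ]
shift [-0.4462  1.0091  0.4059] turn [-0.0001 -0.0006  0.0304]
```

Call:
move_arm([
  [[-0.15, 0.34, 0.1], [0, 0, 0.03]],
  [[-0.3, 0.68, 0.2], [0, 0, 0.03]],
  [[-0.446, 1.0, 0.4], [0, 0, 0.03]],
  [[-0.446, 1.0, 0.4], [0, 0, 0.03]],
  [[-0.446, 1.0, 0.4], [0, 0, 0.03]],
])

```text
t: 2.88
ee_pos: [549.2, 180.4, 121.0]
orientation: [-2.72, -1.572, -0.001]
ft_force: [-0.5, -0.2, 0.7]
width: 87.9
```

Run:
```python
from h import *
rel((550.7,179.5,31,1.048),1)
```

```text
t 2.875 ee [549.2 180.4 121. ] th 1.048 w 87.9 F [-0.5 -0.2  0.7] M [-0.    0.06 -0.  ] q [ 0.3   0.49  1.8   0.    0.85 -0.75]
shift [-0.0007  0.0118  0.6003] turn [-0.0001 -0.0005 -0.    ]
```

Call:
move_arm([
  [[0, 0.01, 0.2], [0, 0, 0]],
  [[0, 0.01, 0.4], [0, 0, 0]],
  [[0, 0.01, 0.6], [0, 0, 0]],
  [[0, 0.01, 0.6], [0, 0, 0]],
  [[0, 0.01, 0.6], [0, 0, 0]],
])

```text
t: 3.5
ee_pos: [551.2, 179.5, 32.1]
orientation: [2.719, 1.572, 0.003]
ft_force: [-0.2, -0.8, 0.3]
width: 87.9
```

Run:
```python
from h import *
rel((550.7,179.5,31,1.048),1)
s=snap('scene','s1');t=snap('top','t1')
a=cv2.resize(s['pixels'][200:320,330:490,::-1],(400,300),interpolation=2);b=cv2.resize(t['pixels'][180:300,170:330,::-1],(400,300),interpolation=2)
cv2.imwrite('pics/c1.png',np.hstack([a,b]))
```

```text
t 3.5 ee [551.2 179.5  32.1] th 1.0485 w 87.9 F [-0.2 -0.8  0.3] M [ 0.01  0.   -0.03] q [ 0.29  0.63  1.83  0.    0.68 -0.75]
shift [-0.0015 -0.003   0.0075] turn [ 0.0012 -0.0013  0.0005]
```

View pics/c1.png

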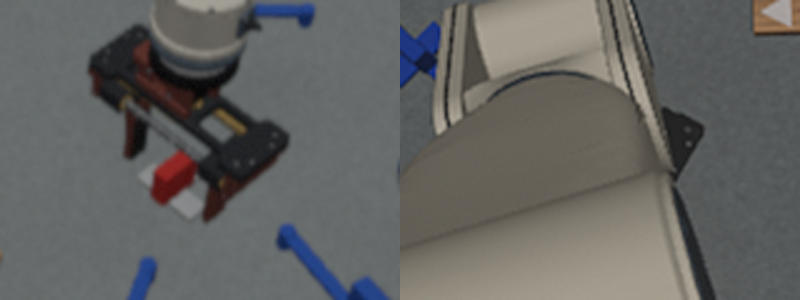

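The fingers straddle the red grip (scene crop around (175,180)). I'll close them.

Call:
move_arm([
  [[0, 0, 0], [0, 0, 0]],
  [[0, 0, 0], [0, 0, 0]],
  [[0, 0, 0], [0, 0, 0]],
  [[0, 0, 0], [0, 0, 0]],
  [[0, 0, 0], [0, 0, 0]],
], gripper=0)

```text
t: 4.22
ee_pos: [550.7, 177.9, 30.6]
orientation: [-2.721, -1.57, 0.0]
ft_force: [-0.6, 0.6, 0.8]
width: 41.5
```

Call:
move_arm([
  [[0, 0, 0], [0, 0, 0]],
  [[0, 0, 0], [0, 0, 0]],
  [[0, 0, -0.1], [0, 0, 0]],
  [[0, 0, -0.3], [0, 0, 0]],
  [[0, 0, -0.5], [0, 0, 0]],
])

```text
t: 4.85
ee_pos: [550.4, 177.9, 107.0]
orientation: [-2.721, -1.57, 0.001]
ft_force: [0.3, 0.5, -1.5]
width: 17.6
```

Run:
```python
from h import *
# ring in world: mid avg (523.4,-129.5), hole angle 1.108
rel((523.4,-129.5,155,1.108),3)
s=snap('scene','s2')
a=cv2.resize(s['pixels'][180:300,330:490,::-1],(640,480),interpolation=2)
cv2.imwrite('pics/c2.png',a)
```

```text
t 4.85 ee [550.4 177.9 107. ] th 1.0468 w 17.6 F [ 0.3  0.5 -1.5] M [-0.03 -0.01  0.01] q [ 0.29  0.51  1.81 -0.    0.82 -0.75]
shift [-0.6215  0.2897 -0.1066] turn [-0.0001  0.0001 -0.0195]
```

View pics/c2.png

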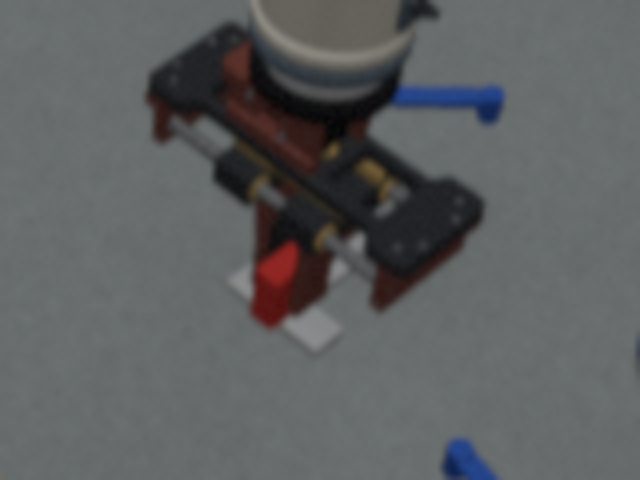

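The spanner is held (width 17.6) and lifted clear. I'll move it over the ring.

Call:
move_arm([
  [[0, 0, -0.32], [0, 0, 0]],
  [[-0.2, 0.1, -0.32], [0, 0, -0.02]],
  [[-0.5, 0.24, -0.32], [0, 0, -0.02]],
  [[-0.8, 0.38, -0.32], [0, 0, -0.02]],
  [[-0.9, 0.43, -0.32], [0, 0, -0.04]],
])

```text
t: 5.52
ee_pos: [538.3, 26.5, 153.7]
orientation: [2.689, 1.625, -0.001]
ft_force: [-0.1, 0.6, -2.8]
width: 17.8
```

Run:
```python
from h import *
rel((523.4,-129.5,155,1.108),2)
```

```text
t 5.525 ee [538.3  26.5 153.7] th 1.087 w 17.8 F [-0.1  0.6 -2.8] M [-0.02 -0.04  0.04] q [ 0.03  0.39  1.87 -0.    0.88 -1.06]
shift [-0.4833  0.198  -0.0041] turn [-0.0001  0.0002 -0.01  ]
```

Call:
move_arm([
  [[-0.25, 0.1, 0], [0, 0, -0.02]],
  [[-0.5, 0.2, 0], [0, 0, -0.02]],
  [[-0.75, 0.3, 0], [0, 0, -0.02]],
  [[-0.966, 0.396, -0.01], [0, 0, -0.02]],
  [[-0.966, 0.396, -0.01], [0, 0, -0.02]],
])

```text
t: 6.15
ee_pos: [524.3, -129.1, 155.3]
orientation: [2.672, 1.651, 0.0]
ft_force: [-0.6, 0.5, -2.0]
width: 17.9
```

Call:
move_arm([
  [[0, 0, 0], [0, 0, 0]],
  [[0, 0, 0], [0, 0, 0]],
  [[0, 0, 0], [0, 0, 0]],
  [[0, 0, 0], [0, 0, 0]],
  [[0, 0, 0], [0, 0, 0]],
])

```text
t: 6.78
ee_pos: [524.5, -126.8, 155.2]
orientation: [-2.67, -1.656, 0.0]
ft_force: [0.4, 0.1, -2.6]
width: 17.7
```

Run:
```python
from h import *
rel((523.4,-129.5,125.6,1.108),1)
s=snap('scene','s3');t=snap('top','t3')
a=cv2.resize(s['pixels'][155:275,205:365,::-1],(400,300),interpolation=2);b=cv2.resize(t['pixels'][180:300,310:470,::-1],(400,300),interpolation=2)
a=cv2.resize(s['pixels'][155:275,205:365,::-1],(800,600),interpolation=2)
cv2.imwrite('pics/c3.png',a);cv2.imwrite('pics/c3t.png',b)
for c in('scene','top'):
  for n in('grip','pin_a','hole_a','spanner'): print(c,n,[(np.round(d['location']),round(d['p'],2)) for d in ctrl.pinpoint(c,n)])
```

```text
t 6.775 ee [ 524.5 -126.8  155.2] th 1.1101 w 17.7 F [ 0.4  0.1 -2.6] M [-0.04  0.01 -0.02] q [-0.26  0.39  1.87 -0.    0.88 -1.37]
shift [-0.0192  0.0012  0.1971] turn [-0.     0.     0.002]
scene grip [(array([ 522., -127.,  170.]), 0.78), (array([640., 368.,  51.]), 0.7), (array([312., 155.,  52.]), 0.68), (array([747., 176.,  46.]), 0.56)]
scene pin_a [(array([747., 197.,   3.]), 0.95), (array([656., 355.,   1.]), 0.93), (array([ 535., -102.,  124.]), 0.73), (array([745., 153.,  -3.]), 0.71), (array([331., 158.,  -2.]), 0.71), (array([ 512., -152.,  127.]), 0.65), (array([619., 387.,   2.]), 0.64)]
scene hole_a [(array([ 511., -153.,   94.]), 0.95), (array([ 534., -108.,   92.]), 0.73)]
scene spanner [(array([ 526., -128.,  122.]), 0.91), (array([311., 154.,  -1.]), 0.88), (array([637., 370.,  -1.]), 0.83), (array([748., 171.,   3.]), 0.82)]
top grip [(array([312., 154.,  50.]), 0.81), (array([747., 173.,  50.]), 0.65), (array([637., 370.,  50.]), 0.6), (array([ 454., -395.,    1.]), 0.31)]
top pin_a [(array([748., 144.,  -3.]), 0.95), (array([290., 150.,   2.]), 0.94), (array([333., 158.,  -3.]), 0.86), (array([614., 383.,   2.]), 0.76), (array([658., 355.,  -0.]), 0.75), (array([746., 198.,   1.]), 0.57)]
top hole_a [(array([700.,  -5.,  -1.]), 0.28)]
top spanner [(array([638., 370.,   0.]), 0.89), (array([306., 156.,   4.]), 0.7), (array([749., 173.,   0.]), 0.66)]
```

View pics/c3.png

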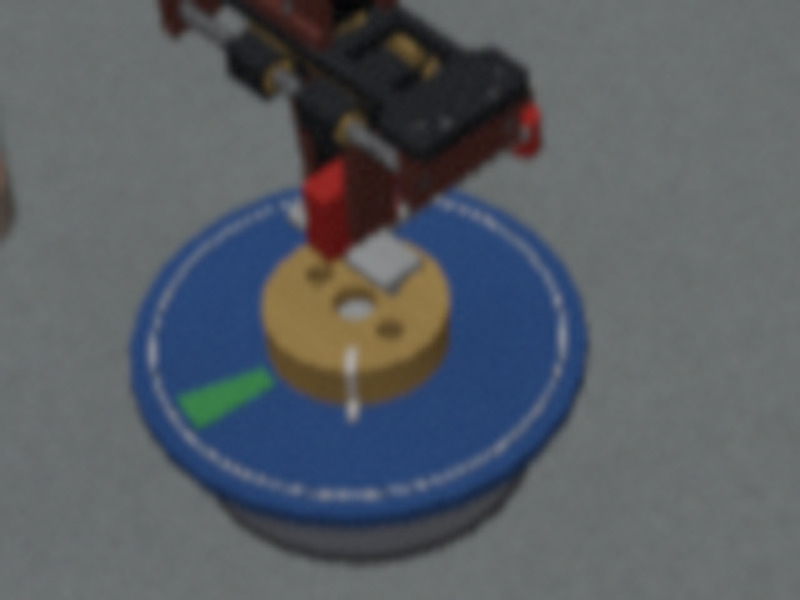

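View pics/c3t.png

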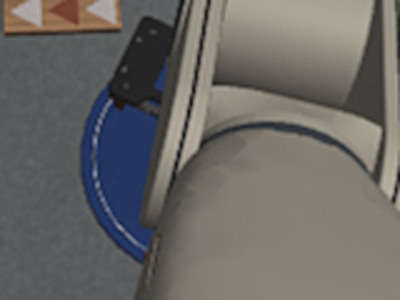

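```bash
cat >> h.py <<'E'
def overlay(im,q,roi,out,sc=8):
    u0,v0,u1,v1=roi; x=cv2.resize(im['pixels'][v0:v1,u0:u1,::-1].copy(),None,fx=sc,fy=sc,interpolation=2)
    for part,col in(([RED[0]],(0,255,255)),([RED[1]],(0,255,255)),([STEEL[0]],(0,255,0))):
        y=cv2.resize((soft(im,part,q,roi)*255).astype(np.uint8),None,fx=sc,fy=sc)
        cv2.drawContours(x,cv2.findContours((y>127).astype(np.uint8),0,1)[0],-1,col,1)
    cv2.imwrite(out,x)
E
python3 - <<'E'
from h import *
s=L('s3');rel((523.4,-129.5,125.6,1.108),1)
overlay(s,(524.5,-126.8,124.6,1.110-np.pi/2),(255,165,335,225),'pics/ov3.png',10)
E
```

```text
t 7.275 ee [ 524.5 -127.2  155.2] th 1.1095 w 17.7 F [-0.1  0.1 -1.5] M [0.01 0.02 0.04] q [-0.26  0.39  1.87  0.    0.88 -1.37]
shift [-0.0172  0.0004  0.1974] turn [ 0.0001 -0.      0.0015]
```

View pics/ov3.png

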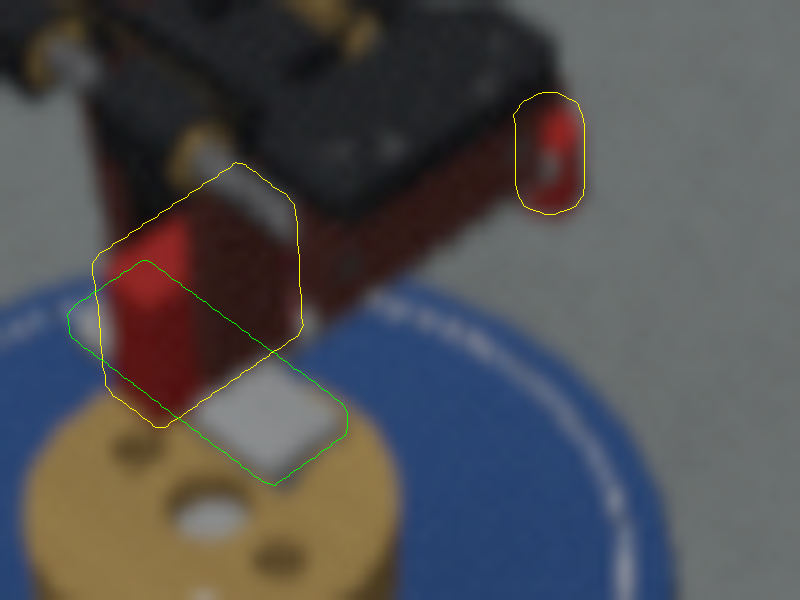

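```bash
cat >> h.py <<'E'
def fitheld(im,q0,roi,occ=85,verbose=0):
    u0,v0,u1,v1=roi; p=im['pixels'][v0:v1,u0:u1].astype(float); mx=p.max(2);mn=p.min(2)
    red=np.clip((p[:,:,0]-np.maximum(p[:,:,1],p[:,:,2])-25)/60,0,1)
    steel=np.clip((mn-110)/35,0,1)*(mx-mn<25); 
    w=(mx>occ)|(red>0.5)
    obs=np.maximum(red*(p[:,:,0]>1.8*p[:,:,1]),steel)
    k=cv2.GaussianBlur
    def cost(d):
        m=soft(im,RED+STEEL,(q0[0]+d[0],q0[1]+d[1],q0[2],q0[3]),roi); m=k(m,(0,0),.6); return (w*(m-obs)**2).sum()
    r=minimize(cost,[0,0],method='Nelder-Mead',options=dict(initial_simplex=[[-3,-3],[4,-2],[0,4]]))
    if verbose: 
        cv2.imwrite('pics/dbg.png',cv2.resize(np.hstack([obs,w*1.,soft(im,RED+STEEL,q0,roi)])*255,None,fx=3.2,fy=3.2,interpolation=0))
    return r.x,r.fun,cost([0,0])
E
python3 - <<'E'
from h import *
s=L('s3')
print(fitheld(s,(524.5,-127,124.6,1.110-np.pi/2),(258,172,318,216),verbose=1))
E
```

```text
(array([-6.63153303, -2.47063267]), np.float64(90.10277046140179), np.float64(116.81499311669486))[ WARN:0@1.637] global loadsave.cpp:1063 imwrite_ Unsupported depth image for selected encoder is fallbacked to CV_8U.
```

View pics/dbg.png

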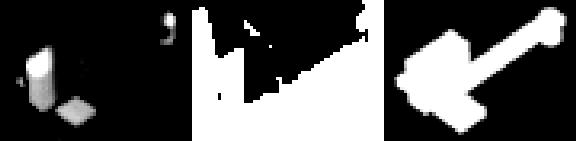

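Run:
```python
from h import *
im=L('s3');roi=(268,196,300,218);u0,v0,u1,v1=roi
p=im['pixels'][v0:v1,u0:u1].astype(float)
sat=p.max(2)-p.min(2); print(p.min(2).astype(int)[3:20,4:26])
steel=np.clip((p.min(2)-85)/60,0,1)*(sat<22)
w=np.ones_like(steel); 
# exclude occluder: left/top of the patch belongs to red/finger -> dark
w=cv2.erode(((p.max(2)>100)).astype(np.uint8),np.ones((1,1)))*1.
def cost(d):
    m=cv2.GaussianBlur(soft(im,[box(-12,12,-34,34,21.9,22)],(524.5+d[0],-127+d[1],124.6,1.110-np.pi/2),roi),(0,0),.5); return (w*(m-steel)**2).sum()
for s0 in([[-3,-3],[4,-2],[0,4]],[[3,3],[-4,2],[0,-4]]):
    r=minimize(cost,[0,0],method='Nelder-Mead',options=dict(initial_simplex=s0)); print(r.x,r.fun,cost([0,0]))
```

```text
[[ 15  18  21  25  23  21  22  21  24  31  36  46  63  69  59  47  43  45
   43  44  42  42]
 [ 18  17  20  23  24  22  23  27  44  64  68  66  59  53  48  42  43  42
   41  41  42  43]
 [ 17  19  18  21  22  25  41  59  81 104 101  82  58  49  46  43  43  42
   42  42  42  41]
 [ 20  17  18  25  28  46  78 103 117 126 123 109  84  70  60  50  43  43
   42  42  41  41]
 [ 16  17  25  42  60  84 112 128 133 135 133 129 116 106  96  76  59  47
   42  43  41  42]
 [ 14  25  48  80 106 120 130 135 135 135 135 135 132 125 112 104  92  72
   52  43  41  41]
 [ 21  38  77 113 132 134 137 137 136 134 135 135 135 134 127 116 100  97
   81  57  45  44]
 [ 34  55  93 126 136 138 138 137 137 136 135 135 135 134 134 129 107  86
   90  89  62  45]
 [ 54  65  89 114 128 136 138 138 138 137 136 136 135 133 129 123 104  79
   77  88  89  56]
 [ 64  69  76  90 108 125 134 138 138 138 138 136 133 127 117 104  88  73
   72  78  90  76]
 [ 65  70  69  73  84 102 121 132 136 137 137 133 124 110  95  84  79  71
   72  74  81  93]
 [ 67  69  69  68  72  81  95 115 127 133 130 121 106  88  76  74  74  72
   72  73  76  90]
 [ 67  67  67  64  64  67  75  86 106 117 114 101  85  73  69  72  72  74
   72  73  75  83]
 [ 64  59  55  54  54  54  61  69  82  92  92  83  77  69  71  71  71  71
   73  73  73  78]
 [ 56  47  44  45  45  42  47  54  68  75  76  75  72  69  69  70  71  72
   73  72  73  76]
 [ 46  45  54  63  66  66  58  54  61  70  71  71  72  70  71  70  71  70
   73  71  72  77]
 [ 50  66  88 108 111 108  97  74  64  68  69  70  71  72  71  71  71  72
   70  72  72  74]]
[ 2.15329242 -0.25014281] 13.306586888053051 16.845306041698862
[ 2.6444664  -0.15182877] 13.418472632526429 16.845306041698862
```

Call:
move_arm([
  [[-0.017, 0, 0.05], [0, 0, 0]],
  [[-0.017, 0, 0.1], [0, 0, 0]],
  [[-0.017, 0, 0.15], [0, 0, 0]],
  [[-0.017, 0, 0.17], [0, 0, 0]],
  [[-0.017, 0, 0.17], [0, 0, 0]],
])

```text
t: 7.9
ee_pos: [523.2, -129.3, 129.3]
orientation: [-2.67, -1.655, 0.001]
ft_force: [-0.0, -0.5, -2.3]
width: 17.7
```

Run:
```python
from h import *
s=snap('scene','s4')
rel((523.4,-129.5,125.6,1.108),1)
o=ctrl.get_obs();e=o['ee_pos']
overlay(s,(e[0],e[1],e[2]-30.6,1.108-np.pi/2),(245,170,325,230),'pics/ov4.png',10)
```

```text
t 7.95 ee [ 523.3 -129.4  129.6] th 1.1096 w 17.8 F [ 0.8  0.9 -3.2] M [-0.03 -0.05 -0.04] q [-0.26  0.43  1.88  0.    0.83 -1.37]
shift [-0.0005  0.0006  0.0265] turn [-0.0002  0.      0.0015]
```

View pics/ov4.png

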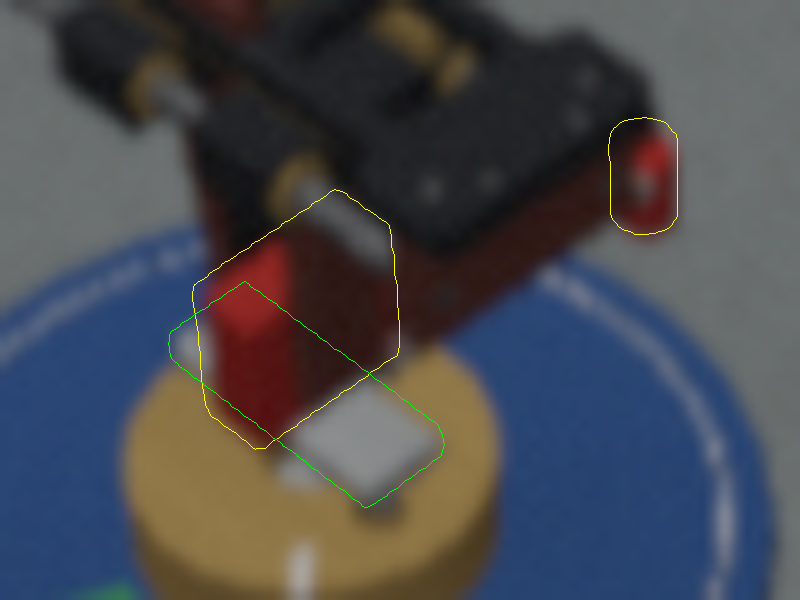

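Call:
move_arm([
  [[0, 0, 0.01], [0, 0, 0]],
  [[0, 0, 0.02], [0, 0, 0]],
  [[0, 0, 0.03], [0, 0, 0]],
  [[0, 0, 0.04], [0, 0, 0]],
  [[0, 0, 0.05], [0, 0, 0]],
])

```text
t: 8.57
ee_pos: [523.3, -129.4, 122.1]
orientation: [-2.67, -1.655, 0.0]
ft_force: [0.3, -0.2, -2.2]
width: 17.8
```

Tips are below the ring's top with no contact force, so both pins are in. I'll keep going down.

Call:
move_arm([
  [[0, 0, 0.015], [0, 0, 0]],
  [[0, 0, 0.03], [0, 0, 0]],
  [[0, 0, 0.045], [0, 0, 0]],
  [[0, 0, 0.055], [0, 0, 0]],
  [[0, 0, 0.062], [0, 0, 0]],
])

```text
t: 9.2
ee_pos: [523.5, -129.5, 114.2]
orientation: [-2.67, -1.655, 0.0]
ft_force: [-5.6, 1.3, 20.2]
width: 17.9
```

Run:
```python
from h import *
s=snap('scene','s5')
rel((523.4,-129.5,111.6,1.108),1)
cv2.imwrite('pics/c5.png',cv2.resize(s['pixels'][170:230,245:325,::-1],(800,600),interpolation=2))
```

```text
t 9.25 ee [ 523.4 -129.4  114.3] th 1.1095 w 17.8 F [-4.   2.2 13.5] M [ 0.29  1.02 -0.08] q [-0.26  0.45  1.89  0.    0.8  -1.37]
shift [-0.0004 -0.0001  0.0178] turn [-0.     -0.      0.0014]
```

View pics/c5.png

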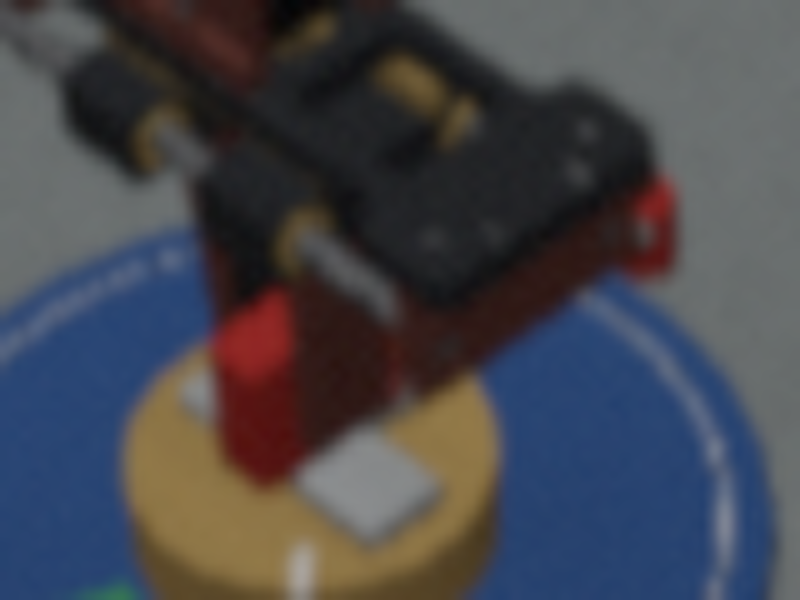

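Call:
move_arm([
  [[0, -0.004, 0], [0, 0, 0]],
  [[0, -0.008, 0], [0, 0, 0]],
  [[0, -0.008, 0], [0, 0, 0]],
  [[0, -0.008, 0], [0, 0, 0]],
  [[0, -0.008, 0], [0, 0, 0]],
])

```text
t: 9.88
ee_pos: [523.4, -129.4, 114.3]
orientation: [2.669, 1.654, 0.002]
ft_force: [-0.4, -1.2, 9.0]
width: 17.8
```

Run:
```python
from h import *
rel((523.4,-129.5,111.6,1.108),1)
```

```text
t 9.875 ee [ 523.4 -129.4  114.3] th 1.1097 w 17.8 F [-0.4 -1.2  9. ] M [-0.09  0.52  0.05] q [-0.26  0.45  1.89 -0.    0.79 -1.37]
shift [-0.0008  0.0002  0.0183] turn [ 0.0024 -0.0002  0.0016]
```

Run:
```python
from h import *
s=snap('scene','s6')
e=ctrl.get_obs()['ee_pos']
overlay(s,(e[0],e[1],81,1.109-np.pi/2),(245,170,325,230),'pics/ov6.png',10)
```

```text
(no output)
```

View pics/ov6.png

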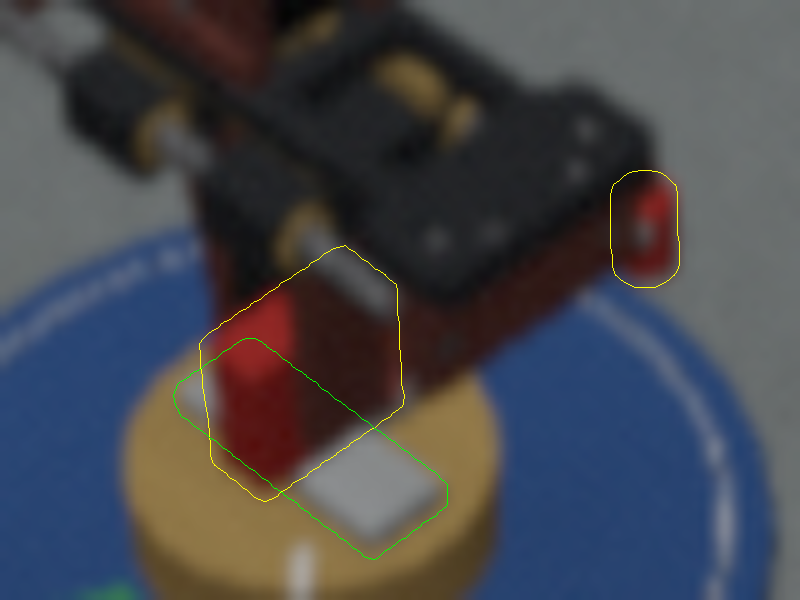

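Call:
move_arm([
  [[0, 0, -0.02], [0, 0, 0]],
  [[0, -0.005, -0.02], [0, 0, 0]],
  [[0, -0.005, -0.005], [0, 0, 0]],
  [[0, -0.005, 0.005], [0, 0, 0]],
  [[0, -0.005, 0.01], [0, 0, 0]],
])

```text
t: 10.55
ee_pos: [521.8, -128.6, 114.1]
orientation: [2.67, 1.655, 0.0]
ft_force: [-11.4, 2.3, 37.7]
width: 17.7
```

Run:
```python
from h import *
rel((523.4,-129.5,111.6,1.108),1)
```

```text
t 10.55 ee [ 521.8 -128.6  114.1] th 1.1096 w 17.7 F [-11.4   2.3  37.7] M [ 0.47  2.1  -0.1 ] q [-0.26  0.45  1.9  -0.    0.79 -1.37]
shift [-0.0009  0.0123  0.0167] turn [ 0.0003 -0.      0.0015]
```

Run:
```python
from h import *
s7=snap('scene','s7');ims={k:L(k) for k in('s3','s4','s5','s6','s7')}
def up(im): return cv2.resize(im['pixels'],None,fx=8,fy=8,interpolation=2)
U={k:up(v) for k,v in ims.items()}
pos={'s3':(524.5,-127.2,155.2),'s4':(523.3,-129.4,129.6),'s5':(523.4,-129.4,114.3),'s6':(523.4,-129.4,114.3),'s7':(521.8,-128.6,114.1)}
# template patches in s4: foot (305-313,184-194), gripper corner, grip-block front, bar right tip
P={'foot':(306,183,314,194),'bar':(276,208,291,221),'red':(265,194,275,214),'grpr':(288,175,311,196)}
for n,(a,b,c,d) in P.items():
    T=U['s4'][b*8:d*8,a*8:c*8]
    for k in('s3','s5','s6','s7'):
        R=cv2.matchTemplate(U[k][b*8-100:d*8+100,a*8-100:c*8+100],T,cv2.TM_CCOEFF_NORMED);_,m,_,l=cv2.minMaxLoc(R)
        off=np.array([30,0,-10]) if n!='grpr' else np.array([0,0,60])
        im=ims['s4'];pr=proj(im,np.array(pos[k])+[0,0,0])-proj(im,np.array(pos['s4']))
        print(n,k,((np.array(l)-100)/8).round(2),'pred',pr.round(2),round(m,2))
```

```text
foot s3 [ 0.5  -7.25] pred [-0.01 -7.28] 0.98
foot s5 [0.12 4.5 ] pred [0.41 4.61] 0.97
foot s6 [0.12 4.62] pred [0.41 4.61] 0.97
foot s7 [0.75 4.  ] pred [0.98 4.27] 0.97
bar s3 [-0.62 -7.  ] pred [-0.01 -7.28] 0.7
bar s5 [0.25 4.25] pred [0.41 4.61] 0.94
bar s6 [0.25 4.25] pred [0.41 4.61] 0.94
bar s7 [0.88 3.88] pred [0.98 4.27] 0.94
red s3 [ 0.12 -7.38] pred [-0.01 -7.28] 0.94
red s5 [0.38 4.62] pred [0.41 4.61] 0.98
red s6 [0.5 4.5] pred [0.41 4.61] 0.98
red s7 [1.   4.12] pred [0.98 4.27] 0.98
grpr s3 [ 0.62 -8.  ] pred [-0.01 -7.28] 0.96
grpr s5 [0.12 5.  ] pred [0.41 4.61] 0.95
grpr s6 [0.25 4.88] pred [0.41 4.61] 0.95
grpr s7 [0.88 4.62] pred [0.98 4.27] 0.94
```

Run:
```python
from h import *
im=L('s4');e=np.array([523.3,-129.4,129.6])
def run(im,e,roi):
    u0,v0,u1,v1=roi;p=im['pixels'][v0:v1,u0:u1].astype(float);sat=p.max(2)-p.min(2)
    steel=np.clip((p.min(2)-75)/60,0,1)*(sat<25);w=1.*(p.max(2)>90)
    def cost(d):
        m=cv2.GaussianBlur(soft(im,[box(-12,12,-34,34,21.9,22)],(e[0]+d[0],e[1]+d[1],e[2]-33.2,1.109-np.pi/2),roi),(0,0),.5); return (w*(m-steel)**2).sum()
    r=minimize(cost,[0,0],method='Nelder-Mead',options=dict(initial_simplex=[[-3,-3],[4,-2],[0,4]]));print(r.x,r.fun)
run(im,e,(275,205,297,224))
run(L('s3'),np.array([524.5,-127.1,155.2]),(272,198,294,216))
run(L('s6'),np.array([523.4,-129.4,114.3]),(275,209,297,228))
e=(523.4,-129.4,114.3)
overlay(L('s6'),(e[0]-1.8,e[1]+.9,81,1.109-np.pi/2),(245,170,325,230),'pics/ov6b.png',10)
```

```text
[ 1.80011106 -0.33144975] 6.534213048943766
[0.39557457 0.17351341] 6.472418666803641
[0.88476562 0.04492188] 6.656828581335539
```

View pics/ov6b.png

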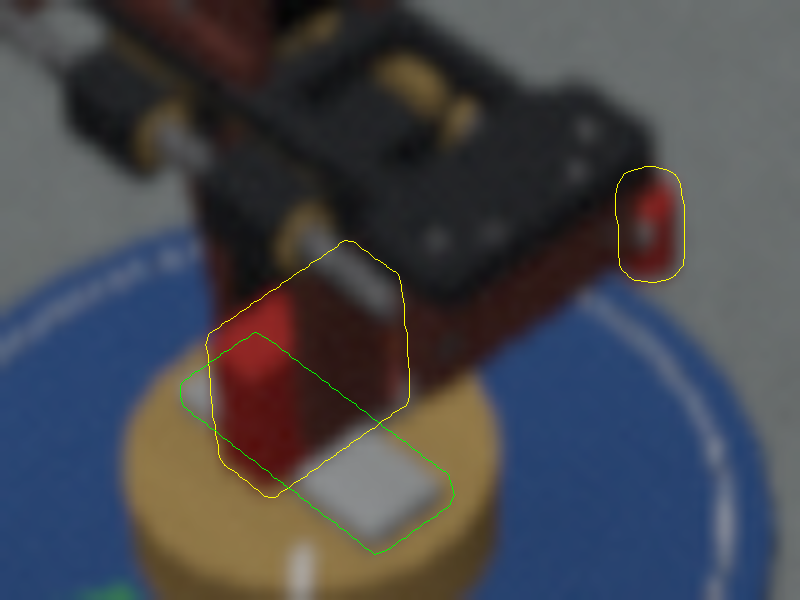

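The spanner moved rigidly with the hand. The stop is hard and the bar lies flush, so it is seated; the jaws simply closed about 2.6 mm higher than planned. I'll ease the pressure and recentre.

Call:
move_arm([
  [[0, 0.007, -0.015], [0, 0, 0]],
  [[0, 0.007, -0.015], [0, 0, 0]],
  [[0, 0.007, -0.015], [0, 0, 0]],
  [[0, 0.007, -0.015], [0, 0, 0]],
  [[0, 0.007, -0.015], [0, 0, 0]],
])

```text
t: 11.22
ee_pos: [522.8, -129.0, 114.2]
orientation: [2.67, 1.655, 0.0]
ft_force: [-2.2, 1.8, 11.3]
width: 17.9
```

Run:
```python
from h import *
rel((523.4,-129.0,114,1.108),1)
```

```text
t 11.225 ee [ 522.8 -129.   114.2] th 1.1096 w 17.9 F [-2.2  1.8 11.3] M [0.17 0.59 0.03] q [-0.26  0.45  1.89  0.    0.79 -1.37]
shift [0.0021 0.0037 0.0013] turn [ 0.0003 -0.0001  0.0016]
```

Call:
move_arm([
  [[0, 0, 0], [0, 0, 0.08]],
  [[0, 0, 0], [0, 0, 0.16]],
  [[0, 0, 0], [0, 0, 0.24]],
  [[0, 0, 0], [0, 0, 0.32]],
  [[0, 0, 0], [0, 0, 0.4]],
])

```text
t: 11.85
ee_pos: [523.1, -129.7, 114.2]
orientation: [2.956, 1.061, 0.001]
ft_force: [-2.7, -3.0, 8.0]
width: 18.0
```

Run:
```python
from h import *
s=snap('scene','s8')
rel((523.2,-129.0,114,0.07),1)
cv2.imwrite('pics/c8.png',cv2.resize(s['pixels'][170:257,220:336,::-1],(800,600),interpolation=2))
```

```text
t 11.9 ee [ 523.2 -129.7  114.2] th 0.6853 w 17.8 F [-2.3 -2.4  9. ] M [-0.35  0.46  0.08] q [-0.26  0.45  1.89 -0.    0.79 -0.95]
shift [ 0.003  -0.0033  0.0015] turn [ 1.500e-03 -5.000e-04  5.876e-01]
```

View pics/c8.png

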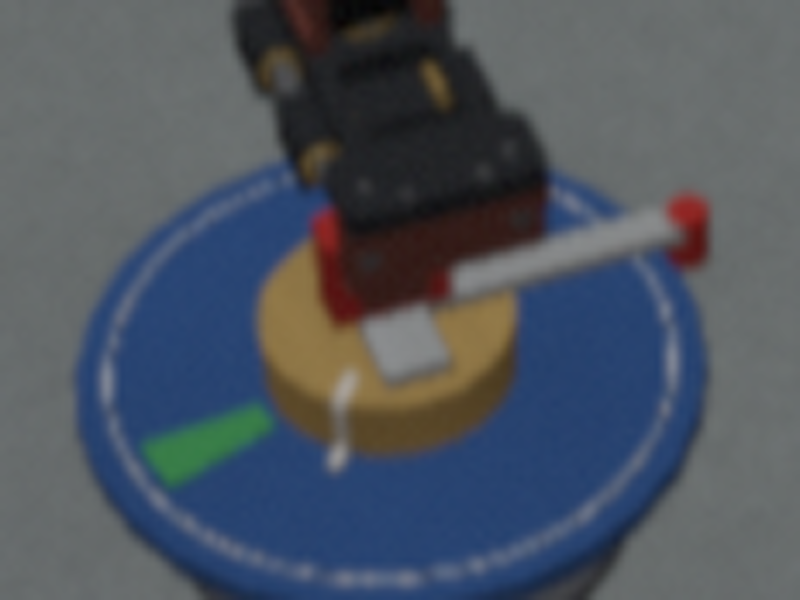

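Run:
```python
from h import *
for n,uv in(('s3',(205+352/5,155+414/5)),('s8',(220+337/6.897,170+462/6.897))):
    im=L(n)
    for z in(71,75):
        X=unproj(im,uv,z);d=X[:2]-[524.4,-128.9];print(n,np.hypot(*d),np.arctan2(d[1],d[0]))
```

```text
s3 48.09413611391081 0.3279448323611654
s3 51.547163455084956 0.3357577206626813
s8 47.92451481828313 0.0019915331790911596
s8 51.079250727359714 0.03231587425566726
```

Call:
move_arm([
  [[0, 0, 0], [0, 0, 0.08]],
  [[0, 0, 0], [0, 0, 0.16]],
  [[0, 0, 0], [0, 0, 0.24]],
  [[0, 0, 0], [0, 0, 0.32]],
  [[0, 0, 0], [0, 0, 0.4]],
])

```text
t: 12.52
ee_pos: [523.2, -130.2, 114.2]
orientation: [3.111, 0.423, 0.001]
ft_force: [-2.0, -6.0, 9.0]
width: 17.9
```

Call:
move_arm([
  [[0, 0, 0], [0, 0, 0.06]],
  [[0, 0, 0], [0, 0, 0.12]],
  [[0, 0, 0], [0, 0, 0.18]],
  [[0, 0, 0], [0, 0, 0.24]],
  [[0, 0, 0], [0, 0, 0.27]],
])

```text
t: 13.15
ee_pos: [523.1, -130.5, 114.2]
orientation: [3.139, -0.017, 0.002]
ft_force: [-2.7, -7.7, 8.5]
width: 17.9
```

Run:
```python
from h import *
s=snap('scene','s9')
rel((523.2,-129.0,114,0.07),1)
cv2.imwrite('pics/c9.png',cv2.resize(s['pixels'][170:257,220:336,::-1],(800,600),interpolation=2))
```

```text
t 13.2 ee [ 523.1 -130.5  114.3] th -0.012 w 17.6 F [-2.4 -7.4  8.4] M [-1.21  0.69  0.19] q [-0.27  0.45  1.89 -0.    0.79 -0.25]
shift [ 0.0005 -0.0103  0.0017] turn [ 0.0024 -0.001  -0.0783]
```

View pics/c9.png

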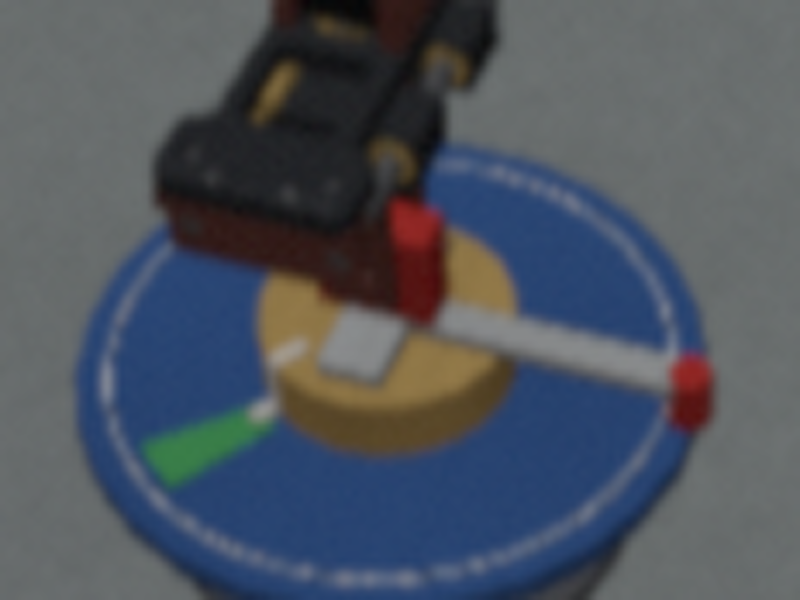

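Run:
```python
from h import *
im=L('s9')
p=im['pixels'].astype(float)
for nm,uv,z in(('tab',(264,408),72),('top-outer',(276,360),95),('top-inner',(303,345),95),('patch in mid',(264,420),70),('patch out mid',(158,467),70)):
    X=unproj(im,(220+uv[0]/6.897,170+uv[1]/6.897),z);d=X[:2]-[524.4,-128.9];print(nm,np.hypot(*d),np.arctan2(d[1],d[0]))
cv2.imwrite('pics/c9b.png',cv2.resize(im['pixels'][215:245,236:276,::-1],(800,600),interpolation=2))
```

```text
tab 46.69513325541612 -0.7628720678596558
top-outer 40.91565094112329 -0.7206211313525677
top-inner 30.02051993319247 -0.7708581619839836
patch in mid 48.46421121121139 -0.6944332271941608
patch out mid 88.71577079889347 -0.697400981256675
```

View pics/c9b.png

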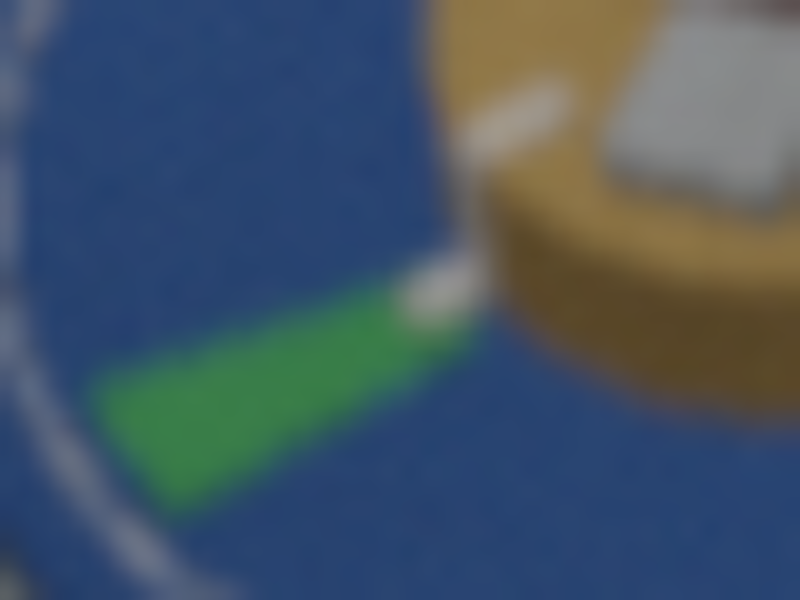

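The tab's foot at crop (440,290) stands on the green, near the patch's mid-line, about 0.03 rad past it by estimate. I'll relieve the side load, hold, then lift.

Call:
move_arm([
  [[0, 0.005, 0], [0, 0, 0]],
  [[0, 0.01, 0], [0, 0, -0.01]],
  [[0, 0.01, 0], [0, 0, -0.03]],
  [[0, 0.01, -0.01], [0, 0, -0.04]],
  [[0, 0.01, -0.01], [0, 0, -0.04]],
])

```text
t: 13.82
ee_pos: [522.2, -130.4, 114.6]
orientation: [-3.141, -0.049, 0.001]
ft_force: [0.6, 0.2, -2.0]
width: 17.6
```

Run:
```python
from h import *
rel((523.1,-130.5,114,-.012),1)
```

```text
t 13.825 ee [ 522.2 -130.4  114.6] th 0.0309 w 17.6 F [ 0.6  0.2 -2. ] M [-0.05  0.07  0.01] q [-0.27  0.45  1.89 -0.    0.8  -0.3 ]
shift [0.0063 0.0008 0.0041] turn [-0.0002  0.0008  0.041 ]
```

Everything is unloaded, so I'll lift straight up.

Call:
move_arm([
  [[0, 0, -0.05], [0, 0, 0]],
  [[0, 0, -0.1], [0, 0, 0]],
  [[0, 0, -0.15], [0, 0, 0]],
  [[0, 0, -0.25], [0, 0, 0]],
  [[0, 0, -0.35], [0, 0, 0]],
])

```text
t: 14.45
ee_pos: [522.6, -130.6, 168.9]
orientation: [3.141, 0.049, 0.001]
ft_force: [0.5, -0.5, -1.5]
width: 18.0
```

Run:
```python
from h import *
s=snap('scene','s10')
cv2.imwrite('pics/c10.png',cv2.resize(s['pixels'][150:255,205:345,::-1],(800,600),interpolation=2))
rel((550.7,179,170,1.048),2)
```

```text
t 14.5 ee [ 523.9 -130.8  170.9] th 0.031 w 17.9 F [ 0.8 -0.1 -1.7] M [-0.13  0.03 -0.02] q [-0.27  0.37  1.86 -0.    0.91 -0.3 ]
shift [ 0.1214 -1.0295  0.0022] turn [ 0.0013 -0.0013 -0.4856]
```

View pics/c10.png

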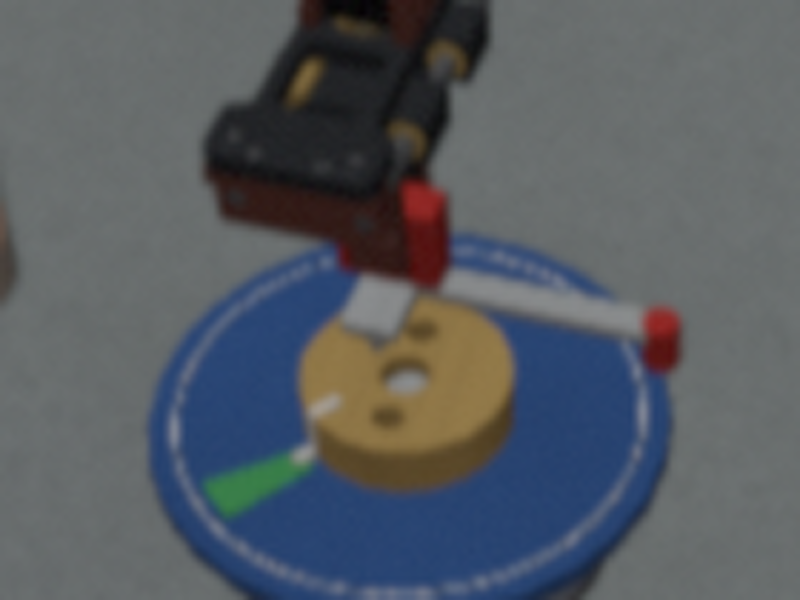

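The ring stayed put: tab at (303,455) on the green patch's inner end, and the spanner is clear. I'll carry it back to the free spot it came from.

Call:
move_arm([
  [[0.02, -0.25, 0], [0, 0, -0.12]],
  [[0.05, -0.5, 0], [0, 0, -0.25]],
  [[0.1, -0.75, 0], [0, 0, -0.37]],
  [[0.12, -1, 0], [0, 0, -0.48]],
  [[0.12, -1, 0], [0, 0, -0.48]],
])

```text
t: 15.12
ee_pos: [536.0, 22.0, 168.1]
orientation: [-3.029, -0.834, -0.001]
ft_force: [0.2, 0.0, -2.0]
width: 17.9
```

Run:
```python
from h import *
rel((550.7,179,120,1.048),1)
```

```text
t 15.125 ee [536.   22.  168.1] th 0.5372 w 17.9 F [ 0.2  0.  -2. ] M [-0.1   0.03 -0.01] q [ 0.02  0.37  1.87  0.    0.91 -0.52]
shift [ 0.6194 -0.8494  0.3208] turn [ 2.000e-04 -6.000e-04 -4.878e-01]
```

Call:
move_arm([
  [[0.15, -0.22, 0], [0, 0, -0.12]],
  [[0.3, -0.44, 0.05], [0, 0, -0.25]],
  [[0.45, -0.65, 0.15], [0, 0, -0.37]],
  [[0.62, -0.85, 0.3], [0, 0, -0.488]],
  [[0.62, -0.85, 0.32], [0, 0, -0.488]],
])

```text
t: 15.75
ee_pos: [550.8, 178.1, 118.5]
orientation: [-2.721, -1.569, 0.002]
ft_force: [-0.1, -0.2, -2.1]
width: 17.9
```

Call:
move_arm([
  [[0, 0, 0.15], [0, 0, 0]],
  [[0, 0, 0.3], [0, 0, 0]],
  [[0, 0, 0.4], [0, 0, 0]],
  [[0, 0, 0.45], [0, 0, 0]],
  [[0, 0, 0.45], [0, 0, 0]],
])

```text
t: 16.38
ee_pos: [551.1, 176.6, 52.1]
orientation: [-2.723, -1.566, 0.001]
ft_force: [0.9, -0.2, -1.5]
width: 18.1
```

Run:
```python
from h import *
rel((550.7,179,33.2,1.048),1)
s=snap('scene','s11')
cv2.imwrite('pics/c11.png',cv2.resize(s['pixels'][190:310,330:490,::-1],(800,600),interpolation=2))
```

```text
t 16.375 ee [551.1 176.6  52.1] th 1.0438 w 18.1 F [ 0.9 -0.2 -1.5] M [-0.06  0.    0.03] q [ 0.29  0.6   1.82 -0.    0.72 -0.75]
shift [ 0.0124 -0.0103  0.1259] turn [-0.0002  0.0003 -0.004 ]
```

View pics/c11.png

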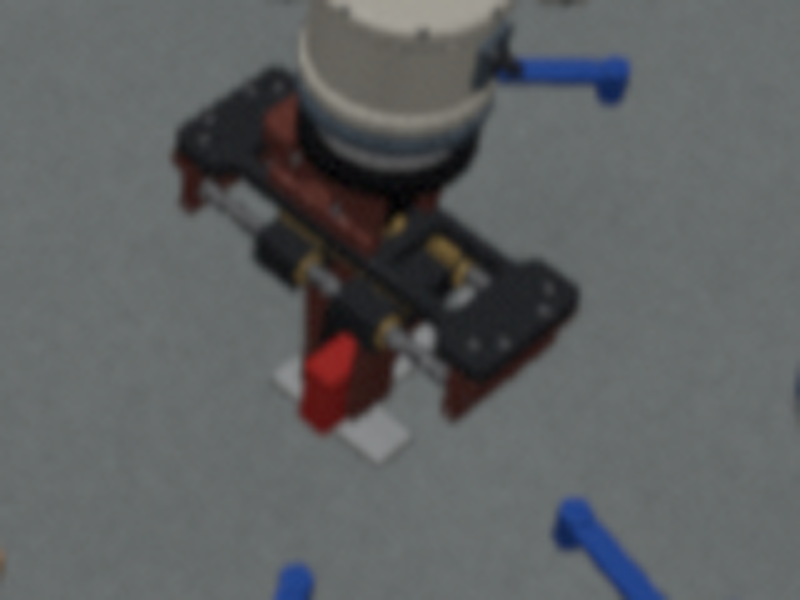

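Call:
move_arm([
  [[0, 0, 0.03], [0, 0, 0]],
  [[0, 0, 0.06], [0, 0, 0]],
  [[0, 0, 0.09], [0, 0, 0]],
  [[0, 0, 0.105], [0, 0, 0]],
  [[0, 0, 0.105], [0, 0, 0]],
])

```text
t: 17.05
ee_pos: [550.9, 177.1, 36.1]
orientation: [-2.723, -1.567, 0.001]
ft_force: [-0.1, -0.1, -2.7]
width: 17.9
```

Call:
move_arm([
  [[0, 0, 0.005], [0, 0, 0]],
  [[0, 0, 0.01], [0, 0, 0]],
  [[0, 0, 0.015], [0, 0, 0]],
  [[0, 0, 0.02], [0, 0, 0]],
  [[0, 0, 0.02], [0, 0, 0]],
])

```text
t: 17.68
ee_pos: [551.1, 177.1, 33.3]
orientation: [-2.723, -1.567, 0.0]
ft_force: [0.3, -1.1, -2.2]
width: 18.1
```

Call:
move_arm([
  [[0, 0, 0.003], [0, 0, 0]],
  [[0, 0, 0.006], [0, 0, 0]],
  [[0, 0, 0.008], [0, 0, 0]],
  [[0, 0, 0.008], [0, 0, 0]],
  [[0, 0, 0.008], [0, 0, 0]],
])

```text
t: 18.3
ee_pos: [551.2, 177.1, 33.1]
orientation: [2.723, 1.567, 0.0]
ft_force: [-2.1, -1.7, 8.5]
width: 17.9
```

Contact on the bench comes at TCP z = 33.1, which agrees with the seated reading of the grip offset. I'll back the pressure off a little and open.

Call:
move_arm([
  [[0, 0, -0.006], [0, 0, 0]],
  [[0, 0, -0.006], [0, 0, 0]],
  [[0, 0, -0.006], [0, 0, 0]],
  [[0, 0, -0.006], [0, 0, 0]],
  [[0, 0, -0.006], [0, 0, 0]],
])

```text
t: 18.92
ee_pos: [551.3, 177.1, 33.2]
orientation: [2.723, 1.567, 0.001]
ft_force: [-0.7, -1.1, 3.6]
width: 17.9
```

Call:
move_arm([
  [[0, 0, 0], [0, 0, 0]],
  [[0, 0, 0], [0, 0, 0]],
  [[0, 0, 0], [0, 0, 0]],
  [[0, 0, 0], [0, 0, 0]],
  [[0, 0, 0], [0, 0, 0]],
], gripper=1)

```text
t: 19.55
ee_pos: [551.0, 177.1, 33.0]
orientation: [-2.723, -1.567, 0.0]
ft_force: [-0.4, -0.6, -0.2]
width: 64.6
```

Call:
move_arm([
  [[0, 0, 0], [0, 0, 0]],
  [[0, 0, 0], [0, 0, 0]],
  [[0, 0, 0], [0, 0, 0]],
  [[0, 0, 0], [0, 0, 0]],
  [[0, 0, 0], [0, 0, 0]],
])

```text
t: 20.18
ee_pos: [551.1, 177.1, 33.1]
orientation: [2.723, 1.567, -0.0]
ft_force: [-0.7, 0.1, -0.2]
width: 87.7
```

Call:
move_arm([
  [[0, 0, -0.15], [0, 0, 0]],
  [[0, 0, -0.4], [0, 0, 0]],
  [[0, 0, -0.7], [0, 0, 0]],
  [[0, 0, -1], [0, 0, 0]],
  [[0, 0, -1], [0, 0, 0]],
])

```text
t: 20.8
ee_pos: [553.4, 177.8, 186.8]
orientation: [2.721, 1.567, 0.011]
ft_force: [0.5, -0.3, -0.3]
width: 87.6
```

Call:
move_arm([
  [[0.3, -0.3, 0], [0, 0, 0]],
  [[0.5, -0.6, 0], [0, 0, 0]],
  [[0.7, -0.9, 0], [0, 0, 0]],
  [[0.8, -1, 0], [0, 0, 0]],
  [[0.8, -1, 0], [0, 0, 0]],
])

```text
t: 21.42
ee_pos: [481.2, 356.7, 182.2]
orientation: [2.721, 1.57, -0.002]
ft_force: [0.4, -0.5, 0.5]
width: 87.8
```

Call:
move_arm([
  [[0.3, -0.3, 0], [0, 0, 0]],
  [[0.5, -0.6, 0], [0, 0, 0]],
  [[0.7, -0.9, 0], [0, 0, 0]],
  [[0.8, -1, 0], [0, 0, 0]],
  [[0.8, -1, 0], [0, 0, 0]],
])

```text
t: 22.05
ee_pos: [412.9, 534.8, 182.5]
orientation: [2.722, 1.568, -0.001]
ft_force: [0.0, -0.5, 0.1]
width: 87.4
```

Run:
```python
from h import *
rel((300,500,180,1.048),1)
s=snap('scene','s12');t=snap('top','t12')
for ims in([s],[t]): print(fitsp(ims,(551,178,-.53),0))
r=lambda x:cv2.resize(x[:,:,::-1],(400,300),interpolation=2)
S_,T_=s['pixels'],t['pixels']
cv2.imwrite('pics/c12.png',np.vstack([np.hstack([r(S_[235:295,370:450]),r(T_[215:290,210:310])]),np.hstack([r(S_[185:260,225:325]),r(T_[192:297,322:462])])]))
for n in('brush_jar','paint_tin','painted_panel'):
    for c in('scene','top'): print(n,c,[(np.round(d['location']),round(d['p'],2)) for d in ctrl.pinpoint(c,n)][:2])
# hole angle in top
for cam,im in(('top',t),):
    P=[]
    import itertools
    for sg in(1,-1):
        a=1.108-1.03; X=np.array([522.9+sg*25*np.cos(a),-130.2+sg*25*np.sin(a),95])
        u,v=proj(im,X); rr=4;u0,v0=int(round(u))-rr,int(round(v))-rr
        w=im['pixels'][v0:v0+9,u0:u0+9].astype(float).sum(2);w=np.clip(np.median(w)*.85-w,0,None);yy,xx=np.mgrid[v0:v0+9,u0:u0+9]
        P.append(unproj(im,((xx*w).sum()/w.sum(),(yy*w).sum()/w.sum()),95))
    d=P[0]-P[1];print(P,np.linalg.norm(d),np.arctan2(d[1],d[0]))
```

```text
t 22.05 ee [412.9 534.8 182.5] th 1.0451 w 87.4 F [ 0.  -0.5  0.1] M [ 0.04 -0.02  0.06] q [ 0.9   0.54  1.54 -0.    1.06 -0.15]
shift [-0.5784 -0.5346  0.0169] turn [ 0.0004  0.0007 -0.0028]
(array([ 5.49728790e+02,  1.77189138e+02, -5.24201855e-01]), np.float64(39.21640140369873), [np.float64(335.1071428571429)])
(array([ 5.52341939e+02,  1.77510151e+02, -5.28659888e-01]), np.float64(48.74726849563355), [np.float64(304.1071428571429)])
brush_jar scene [(array([ 454., -397.,    1.]), 0.56), (array([551., 179.,  45.]), 0.44)]
brush_jar top [(array([ 456., -395.,    2.]), 0.68)]
paint_tin scene [(array([454., 408.,   5.]), 0.68)]
paint_tin top [(array([450., 406.,  -2.]), 0.62)]
painted_panel scene [(array([699.,  -3.,   0.]), 0.66)]
painted_panel top [(array([700.,  -6.,  -2.]), 0.9)]
[array([ 547.8660015 , -128.13099786,   95.        ]), array([ 498.00837439, -132.26887221,   95.        ])] 50.02904142326909 0.08280403890122141
```

View pics/c12.png

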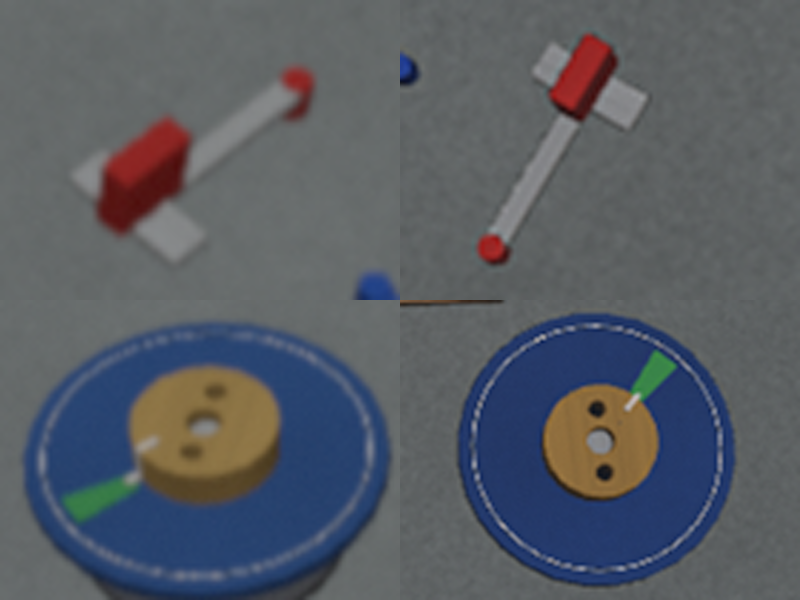

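The hole angle of 0.083 puts the pointer at -0.702 rad, and the patch middle measures -0.68 to -0.73, so it is well inside ±0.12. The spanner stands free and the bystanders haven't moved. Handing in.

Run:
```python
from h import *
print(ctrl.get_obs()['qvel'].round(3)); print(ctrl.close_job())
```

```text
[ 0.008  0.002 -0.005  0.001  0.001  0.002]
the job is handed in; nothing more can be done
None
```

The ring is tightened with its pointer in the green patch, the spanner is back standing on the bench, and I handed the job in at about 22 s of the 58 s allowed. `close_job` gives no verdict, so this rests on my own checks.

- **What I did:** I gripped the red-and-steel spanner, lowered both pins into the holes until they hit a hard stop, and turned the ring clockwise by about 1.02 rad. I then lifted it off straight, stood it within about 3 mm of where it started, let go and moved the arm away.
- **Pointer:** the last top picture puts it at -0.70 rad. The middle of the patch measured -0.68 in the top camera and -0.73 in the scene camera, so the error is about 0.03 rad at most, against the ±0.12 allowed.
- **Spanner:** it looks level on its pins and foot in both cameras, and the gripper is open and clear of it.
- **Jar, tin and panel:** all were found within about 5 mm of their first positions, which is within the detector's own error.

**Checks that disagreed:**
- **Pin depth:** the stop came about 2.6 mm higher than planned. I put this down to the jaws closing after the lift had begun, and bench contact at the same offset when I set the spanner down supports that. One scene overlay still suggested the spanner was 2 to 3 mm high while in the ring. Even then the pins were about 11 mm down, past the 10 mm required.
- **Wrist force:** it reached 38 N for a moment while I tested that stop, below the 120 N limit.

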